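# Fit the cork polishing roller on its spindle

### The arm

A 6-joint arm with a two-finger parallel gripper is mounted at the origin on the work surface. World frame = base frame: x ahead of the robot, y to its left, z up, the work surface at z = 0. Lengths are in m, angles in degrees, forces in N, time in s.
With the tool pointing down it reaches from about 0.25 to 0.725 m from the base axis. Payload 9.7 kg.
Tool frame: the origin (TCP) lies between the finger pads; the fingertips stand 22 mm ahead of it and the grasp point (between the pads) lies 3 mm ahead of it; z points along the fingers, y is the line along which they close (so a half turn about z gives the same grasp; the last joint's range is limited). The gripper opens to 85 mm and grips with 20 to 120 N. Pads are 22 mm wide; open, the fingers measure 114 mm over their backs; the gripper's body (76 mm by 85 mm) begins 54 mm behind the grasp point. The pads swing forward as they close: fully open they stand 13 mm farther back than shut.
Start: joints at [71.963, 4.979, 10.078, 95.1, 0, 90], TCP at [0.17, 0.523, 0.253] pointing down, gripper open.
Joint ranges: [-179.16, 179.16], [-48.56, 103.87], [-65.8, 70.77], [-126.05, 130.52], [-82.76, 87.17], [-180, 180]. Speed limits (degrees/s): [127.2, 127.2, 147.25, 180, 180, 180].

### API

Orientations are given as [roll, pitch, yaw] about the fixed x, y, z axes, in that order (R = Rz(yaw) Ry(pitch) Rx(roll)).
In Python, from workcell import bot, viewer, finder gives the robot as it stands.
- The arm moves only by the tool move_arm, never from a script. Its arguments are lists of equal length, an entry for each row: "offset": the shift along the tool's x, y, z in cm, a list of three; "twist": the turn, a rotation vector about the tool's x, y, z in rad, a list of three; "grip": the opening, from 0 (shut) to 1 (fully open). In form: {"offset": [[x, y, z], ...], "twist": [[ax, ay, az], ...], "grip": [grip, ...]}. A call has 1 to 5 rows; each row shifts and turns the commanded pose from where the row before left it, along the tool's axes as they then stand; what a row does not reach is not made up. A row lasts 1/10 s, in which the tool goes at most 50 mm and 8.59 degrees, less where a joint would pass 70% of its speed; a pose out of reach is approached as far as the arm can. A call is refused whole if a number of a shift passes 5 or a number of a turn 0.15, either way. A call with a gripper value outside its range is refused whole. The fingers move at their own pace and stop on an object; "force" is the grip in N (left out, the last holds). Time passes only in rows, so rows that do not move let the fingers close. It gives the time, the measured TCP pose, the force, the opening and the grip force at its end, in the units of the state.
- bot.get_obs(): the state, without advancing time (a new reading comes with each control period).
- viewer.camera(name): name is "scene" or "top"; returns a dict with "color" (384x512x3 uint8, red, green, blue), "depth" (384x512 float32, m along the optical axis (not along the pixel's ray), 0 where there is no reading), "vfov" (degrees; the focal length in pixels is half the picture's height over the tangent of half this angle, whatever the lens; pixels are square), "cx", "cy" (the principal point, pixels), "k1" (the pictures are not rectified: a ray, as slopes to the right and down, at radius r is drawn at 1 + k1 r^2 times it, then the intrinsics apply), "position" and "attitude" of the camera in the world. Camera axes: x right, y down, z forward; pixel columns grow to the right and rows downward; lengths in m; the calibration is good to about 2 mm. A picture is of the moment at which its call begins.
- bot.job_done(): hands the job in; it is judged then, once.
Trained networks look in a picture, given as the dict that the camera call returned (one of the last four; its "shot" number tells which), for a name from the list of things; names that differ only in an ending like _2 or _b are one class to them, and where a whole thing is asked for, a point or a joint stands for the part that bears it (a point fixed in the world has none). Each returns a list of dicts, best first, with "p" (0 to 1); they miss things now and then, are a little off and sometimes report something else, mostly with a low value. They report only what shows in the picture. A call takes as long as a camera call. They do not tell look-alikes from the thing itself.
- finder.boxes_of(picture, thing): "position" ([column, row] in pixels, amid what is visible of it).
- finder.pinpoint(picture, thing): "position" ([column, row] in pixels: a listed point, or the origin of a listed thing).
The state is a dict: "time": time; "q": joint angles; "qd": joint speeds; "joint_efforts": joint torques, N m; "ee_pos": TCP position; "tcp_rot": TCP orientation; "wrist_force": force on the tool from outside, world axes, zero at the start; "torque": the same for the moment, N m; "opening": finger opening in m; "grasp_force": force on a finger pad.
Only numpy, scipy, OpenCV 4.12 (cv2) and the standard library are available. Lean on these libraries where they do the work, as an engineer would, in place of code of your own. Each camera call takes 0.05 s, during which the arm holds its last target. There are 200 camera calls.

### The job

Take the orange-handled spindle from its notched rack, slide its bare shaft right through the bore of the cork roller lying in the dock, and push until the roller is squeezed between the spindle's black collar and the dock's sprung stop: press steadily with about 10 N for a second, never more than 20 N. Then ease off, lift the roller out on the spindle and lay the spindle back in the two notches of its rack with the roller still up against the collar, not dropping it. Do not touch the roller with the gripper, and leave the wax, bottle and screwdriver where they are.

Things in the scene. Friction and masses are not known exactly. Their poses are not given: they have to be found in the camera images.
- spindle: Spindle, 219 mm long, 140 g, level in the rack at the start. Origin: centre of its square orange handle, on the axis; +x along the axis to the tip. Handle 20 x 20 mm, x -35 to 35 mm; collar x 35 to 41; steel shaft 10 mm across, x 41 to 148, then a taper to the tip at 158; behind the handle a stub 10 mm across, x -61 to -35. Hold it across the handle, firmly (60 N or more).
- spindle_tip (a point): End of the spindle's tapered tip (3 mm across there), on its axis.
- collar_face (a point): Centre of the tip-side face of the spindle's black collar, which is 28 mm across; the roller's hub is pressed against this face.
- cork: Cork roller with a white hub: a tube 64 mm across, 80 mm long, with a 16 mm bore right through, 105 to 195 g. Origin: its centre, on the axis; x along the bore, +x to the dock's stop. It lies loose in the dock's trough, bore level, 46 mm above the bench; pushed lengthwise it slides with 1 to 2 N of drag. Up against the collar, its origin is at x 81 mm of the spindle, and it hangs 3 mm low on it.
- bore_mouth (a point): Centre of the bore's near mouth, in the roller's end face away from the stop: thread the shaft in here, along the roller's +x.
- dock: Dock fixed to the bench: aluminium base 210 x 90 x 10 mm with a blue V trough for the roller. Origin: on the bench, under the trough's axis (46 mm up); z up; x along the trough, the way the spindle is pushed in. Trough x -28 to 85 mm, walls up to 22 mm above the bench, open above and at its near end (-x). A sprung stop stands at its +x end.
- stop_first (a point): Nearest place the stop's face can be, on the trough axis (x 50 mm of the dock). The face is 0 to 36 mm farther along +x (its carriage is clamped anywhere): not measured, find it by push force. Stop: black fork 52 mm wide, top 64 mm above the bench, 24 mm slot open at the top, so the shaft passes through and lifts out. Sprung along x: yields 1 mm per 4 N, at most 8 mm.
- rack: Rack fixed to the bench: plywood foot 230 x 64 x 12 mm, two green uprights 8 mm thick at x -48 mm (for the stub) and 143 mm (for the shaft). Origin: on the bench under the handle's centre when the spindle lies in the rack, its axis then 85 mm up; z up; x along the spindle to the tip. The spindle may lie up to 8 mm off lengthwise. Uprights' tops 109 mm above the bench.
- tip_notch (a point): Notch of the tip-side upright, at the height of a lying spindle's axis. Each notch: open at the top, 13 mm wide, flared to about 38 mm at the top, floor 80 mm above the bench.
- wax: Bystander: yellow wax block, 95 x 48 x 26 mm, on the bench. Origin: centre of its underside.
- bottle: Bystander: small white bottle with a red cap, 42 mm across, 105 mm tall, standing on the bench. Origin: centre of its underside.
- driver: Bystander: screwdriver with a blue handle, 190 mm long, lying on the bench.
Mind the look-alikes: they are no part of the job. Of the things like the spindle, leave any that is turquoise or yellow; of the rest the larger one is meant.

How it is judged (in metres and radians):
On the way, in this order (a step that is already met when the one before it is completed fails the run):
1. the shaft is through the roller's bore, its tip out at the far end (x of spindle_tip in the frame of cork above 0.045 m and y of cork in the frame of spindle between -0.007 and 0.007 m and z of cork in the frame of spindle between -0.007 and 0.007 m and angle between the x axis of cork and the x axis of spindle, either way round below 0.12 rad), for 0.1 s.
2. the collar is up against the roller's hub (within 3 mm) and presses it with more than 6 N, for half a second (x of cork in the frame of spindle below 0.084 m and contact force between spindle and cork above 6 N and y of cork in the frame of spindle between -0.007 and 0.007 m and z of cork in the frame of spindle between -0.007 and 0.007 m and angle between the x axis of cork and the x axis of spindle, either way round below 0.12 rad), for 0.5 s.
3. the roller is carried on the held spindle, clear of the dock, its axis more than 130 mm above the bench, within 10 mm of the collar (height (world z) of cork above 0.13 m and x of cork in the frame of spindle below 0.091 m and contact force between the fingers and spindle above 1 N and contact force between cork and dock below 0.1 N and y of cork in the frame of spindle between -0.007 and 0.007 m and z of cork in the frame of spindle between -0.007 and 0.007 m and angle between the x axis of cork and the x axis of spindle, either way round below 0.12 rad), for 0.2 s.
At the end, for the whole second after the job is handed in: The spindle lies at rest in both notches of the rack, tip the same way as at the start (origin within 12 mm lengthwise, 4 mm sideways and 4 mm in height of its place, axis within 0.05 rad), let go, with the roller hanging on its shaft no more than 7 mm from the collar (x of cork in the frame of spindle below 0.088 m and y of cork in the frame of spindle between -0.007 and 0.007 m and z of cork in the frame of spindle between -0.007 and 0.007 m and angle between the x axis of cork and the x axis of spindle, either way round below 0.12 rad and x of spindle in the frame of rack between -0.012 and 0.012 m and y of spindle in the frame of rack between -0.004 and 0.004 m and z of spindle in the frame of rack between 0.081 and 0.089 m and angle between the x axis of spindle and the x axis of rack, either way round below 0.05 rad and x of spindle_tip in the frame of rack above 0.14 m and linear speed of spindle below 0.02 m/s and linear speed of cork below 0.03 m/s); the robot touches nothing.
It fails at once if the spindle pushes the roller with more than 20 N (contact force between spindle and cork above 20 N).
It fails at once if the gripper or arm touches the roller (contact force between any of the fingers, the arm and cork above 1 N).
It fails at once if the spindle is let go more than 15 mm above its notches (dropped) (height (world z) of spindle above 0.1 m and contact force between the fingers and spindle below 0.2 N).
It fails at once if the wax, bottle or screwdriver is moved more than 30 mm, or the bottle tipped (distance of any of wax, bottle, driver from where it was at the start of the episode above 0.03 m or angle between bottle's own z axis and vertical above 0.4 rad).
It also fails if it takes over 70 s, if anything falls off the work surface, if the arm or the gripper's body presses on something with over 40 N, if the wrist force passes 120 N, or if a joint passes its speed limit or range.

## Working session

There is one attempt and no reset: what is moved stays moved. The work goes in short steps, Python scripts to look and compute and a tool call to move; the robot and the scene stay as the last step left them, time stands still between calls to the robot, and variables do not carry over. Pictures are saved under pics/ and viewed, at most 10 in all, crops included, and the job is handed in when it is done.

Besides the shell and the picture viewer there is one more tool, called after ">>>" by a JSON object that holds its "op" and its "data". move_arm: Moves the arm, as the interface text tells. Its arguments: {"type":"object","properties":{"offset":{"type":"array","items":{"type":"array","items":{"type":"number"}}},"twist":{"type":"array","items":{"type":"array","items":{"type":"number"}}},"grip":{"type":"array","items":{"type":"number"}},"force":{"type":"number"}},"required":["offset","twist","grip"]}

```bash
mkdir -p pics; ls; cat > h.py <<'E'
import numpy as np, cv2
from workcell import bot, viewer, finder
from scipy.spatial.transform import Rotation as R
def rot(p):
    a=np.array(p['attitude'],float)
    return a if a.shape==(3,3) else None
def K(p):
    f=p['color'].shape[0]/2/np.tan(np.radians(p['vfov'])/2); return f
def cols(p,uv):
    uv=np.atleast_2d(np.array(uv,float)); f=K(p)
    d=(uv-[p['cx'],p['cy']])/f; s=d.copy()
    for _ in range(20): s=d/(1+p['k1']*(s**2).sum(1,keepdims=True))
    return np.c_[s,np.ones(len(s))]
def Rm(p):
    a=np.array(p['attitude'],float)
    if a.shape==(3,3): return a
    if a.shape==(4,): raise Exception(a)
    return R.from_euler('xyz',a,degrees=True).as_matrix()
def atz(p,uv,z):
    r=cols(p,uv)@Rm(p).T; o=np.array(p['position']); 
    return o+r*((z-o[2])/r[:,2])[:,None]
def cloud(p):
    h,w=p['depth'].shape; u,v=np.meshgrid(np.arange(w),np.arange(h))
    c=cols(p,np.c_[u.ravel(),v.ravel()])*p['depth'].ravel()[:,None]
    return (c@Rm(p).T+p['position']).reshape(h,w,3)
def proj(p,P):
    c=(np.atleast_2d(P)-p['position'])@Rm(p); s=c[:,:2]/c[:,2:]
    s=s*(1+p['k1']*(s**2).sum(1,keepdims=True)); return s*K(p)+[p['cx'],p['cy']]
E
python3 - <<'E'
from h import *
print(bot.get_obs())
for n in ['scene','top']:
    p=viewer.camera(n); print(n,p['position'],p['attitude'],p['vfov'],p['cx'],p['cy'],p['k1'])
    cv2.imwrite(f'pics/{n}0.png',p['color'][:,:,::-1])
    C=cloud(p)
    for t in ['spindle','spindle_tip','collar_face','cork','bore_mouth','dock','stop_first','rack','tip_notch','wax','bottle','driver']:
        print(t,[(np.round(d['position'],1).tolist(),round(d['p'],2),np.round(C[int(d['position'][1]),int(d['position'][0])],3).tolist()) for d in finder.pinpoint(p,t)][:4])
E
```

```text
pics
{'time': 0.0, 'q': array([ 7.19632273e+01,  5.01128631e+00,  1.00339570e+01,  9.50983080e+01,
       -7.09461078e-04,  8.99996371e+01]), 'qd': array([-0.04678485, -0.03668214,  0.01951543,  0.01585784,  0.05339335,
        0.02580376]), 'joint_efforts': array([-2.35422296e-03, -5.20396113e+01,  4.64800394e+01,  1.66709803e-02,
       -3.58366162e-05, -1.49655716e-05]), 'ee_pos': array([0.17023812, 0.52278662, 0.2525768 ]), 'tcp_rot': array([-1.79924363e+02,  7.08981454e-04,  1.61963591e+02]), 'wrist_force': array([-0.06750855,  0.40026693,  0.26651546]), 'torque': array([-0.00163308,  0.03480362,  0.00255205]), 'grasp_force': 0.0, 'opening': 0.08567110424757564}
scene [ 1.24345938 -0.05725606  0.76241104] [-1.33266906e+02 -2.19796350e-02  8.91849190e+01] 54.07779286489193 260.5673800472858 189.49497415747632 -0.006566022232234827
spindle [([111.6, 204.9], 0.73, [0.505, -0.462, 0.017]), ([171.8, 160.5], 0.69, [0.32, -0.324, 0.024]), ([165.2, 185.2], 0.56, [0.517, -0.296, 0.098]), ([93.1, 273.1], 0.51, [0.731, -0.442, 0.016])]
spindle_tip [([218.6, 140.3], 0.8, [0.187, -0.188, 0.0
[... 1747 characters left out ...]
, 0.017]), ([377.5, 134.8], 0.49, [0.732, -0.429, 0.017])]
cork [([322.0, 160.5], 0.36, [0.64, -0.243, 0.023])]
bore_mouth [([173.9, 172.2], 0.84, [0.595, 0.248, 0.027]), ([301.4, 207.3], 0.6, [0.478, -0.167, 0.092]), ([164.2, 176.6], 0.32, [0.574, 0.266, 0.075])]
dock [([167.5, 176.9], 0.61, [0.574, 0.256, 0.074])]
stop_first [([145.7, 180.7], 0.61, [0.567, 0.339, 0.029])]
rack [([331.6, 199.9], 0.88, [0.504, -0.261, 0.087])]
tip_notch [([301.9, 206.6], 0.77, [0.482, -0.167, 0.089])]
wax [([321.4, 158.2], 0.69, [0.646, -0.239, 0.026]), ([343.7, 198.0], 0.61, [0.507, -0.296, 0.098])]
bottle [([156.8, 219.5], 0.62, [0.438, 0.288, 0.068])]
driver [([147.3, 139.6], 0.79, [0.709, 0.343, 0.013])]
```

View pics/scene0.png

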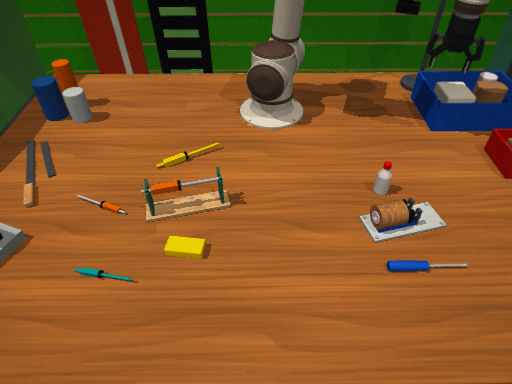

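View pics/top0.png

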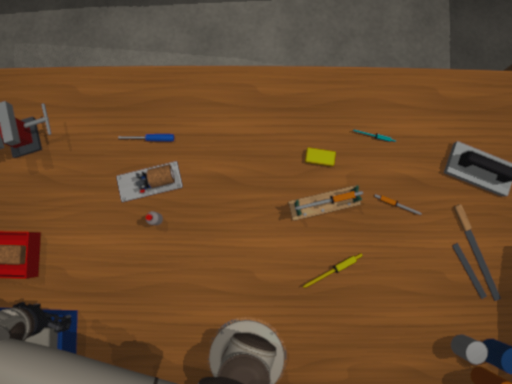

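The scene view shows the orange spindle in its rack at about (183,186) and the dock with the cork roller at (395,215). In the top view they are at (340,200) and (155,178). The yellow and turquoise spindles and the small orange one at (105,205) are look-alikes. Next I fit axes to the coloured regions.

```bash
cat > m.py <<'E'
from h import *
def axisfit(P):
    c=np.median(P,0); d=np.linalg.svd(P-P.mean(0),full_matrices=False)[2][0]; return c,d*np.sign(d[1])
if __name__=='__main__':
  for n in ['scene','top']:
    p=viewer.camera(n); C=cloud(p); hsv=cv2.cvtColor(p['color'],cv2.COLOR_RGB2HSV); H,S,V=[hsv[...,i].astype(int) for i in range(3)]
    r1=(abs(C[...,0]-.5)<.07)&(C[...,1]>-.37)&(C[...,1]<-.1)
    m=r1&(H<14)&(S>200)&(V>140)&(C[...,2]>.07)
    c,d=axisfit(C[m]); print(n,'handle',m.sum(),c.round(4),d.round(3),C[m].min(0).round(3),C[m].max(0).round(3))
    # image-based: rays of mask hitting top plane z=.095
    v,u=np.nonzero(m); Q=atz(p,np.c_[u,v],.09)[:,:2]; box=cv2.minAreaRect(Q.astype(np.float32)*1000); print(' handle rect z.09',np.round(box[0],1),np.round(box[1],1),round(box[2],1))
    r=r1&(C[...,2]>.075); print(' all hi',r.sum()); c,d=axisfit(C[r]); print(' ',c.round(4),d.round(3),C[r].min(0).round(3),C[r].max(0).round(3))
    # dock base
    r2=(abs(C[...,0]-.59)<.12)&(abs(C[...,1]-.29)<.16)
    b=(r2&(S<90)&(V>110)&(C[...,2]<.03)&(C[...,2]>-.02)).astype(np.uint8)
    nn,lab,st,_=cv2.connectedComponentsWithStats(b); k=1+np.argmax(st[1:,4]); v,u=np.nonzero(lab==k)
    Q=atz(p,np.c_[u,v],.01)[:,:2]; box=cv2.minAreaRect(Q.astype(np.float32)*1000); print(' base',len(u),np.round(box[0],1),np.round(box[1],1),round(box[2],2),cv2.boxPoints(box).round(1).tolist())
    # cork
    k=r2&(H<18)&(S>60)&(C[...,2]>.04)
    P=C[k]; c,d=axisfit(P); print(' cork',k.sum(),c.round(4),d.round(3),P.min(0).round(3),P.max(0).round(3))
    np.save(f'cork_{n}.npy',P)
    from scipy.optimize import least_squares
    f=lambda x:np.hypot((P[:,0]-x[0])*np.cos(x[1])+(P[:,1]-.28)*np.sin(x[1]),P[:,2]-.046-0*x[0])-.032
    s=least_squares(f,[.585,.17],loss='soft_l1',f_scale=.002); print(' cyl: x at y=.28',s.x[0].round(4),'yaw',90+np.degrees(s.x[1]).round(2),'rms',np.median(abs(f(s.x))))
    x0,w=s.x; dx=np.array([-np.sin(w),np.cos(w)]); t=(P[:,:2]-[x0,.28])@dx; print('  extent along',np.percentile(t,[0,2,98,100]).round(4), 'dir',dx.round(3))
    x0,y0,w,h=(60,100,200,120) if n=='top' else (120,130,140,130)
    ca=p['color'][120:240,100:380] if n=='top' else p['color'][150:280,100:460]
    cv2.imwrite(f'pics/{n}1.png',cv2.resize(ca,None,fx=2.2,fy=2.2,interpolation=cv2.INTER_CUBIC)[:,:,::-1])
E
python3 m.py
```

```text
scene handle 126 [ 0.5174 -0.2996  0.0971] [-0.235  0.972  0.012] [ 0.499 -0.333  0.076] [ 0.532 -0.265  0.1  ]
 handle rect z.09 [ 517.6 -299.4] [39. 68.] 13.8
 all hi 623
  [ 0.5153 -0.2798  0.0927] [-0.247  0.969 -0.004] [ 0.461 -0.358  0.075] [ 0.551 -0.148  0.114]
 base 1060 [572.2 332.3] [ 93.9 213.2] 14.33 [[500.29998779296875, 423.8999938964844], [553.0999755859375, 217.39999389648438], [644.0999755859375, 240.60000610351562], [591.4000244140625, 447.20001220703125]]
 cork 768 [0.5994 0.2829 0.0708] [-0.157  0.987  0.023] [0.542 0.241 0.04 ] [0.623 0.355 0.083]
 cyl: x at y=.28 0.5843 yaw 103.78 rms 0.0017071705707128806
  extent along [-0.0341 -0.0331  0.0543  0.0807] dir [-0.238  0.971]
  return _methods._mean(a, axis=axis, dtype=dtype,
  ret = um.true_divide(
m.py:3: RuntimeWarning: Mean of empty slice.
  c=np.median(P,0); d=np.linalg.svd(P-P.mean(0),full_matrices=False)[2][0]; return c,d*np.sign(d[1])
Traceback (most recent call last):
  File "m.py", line 9, in <module>
    c,d=axisfit(C[m]); print(n,'handle',m.sum(),c.round(4),d.round(3),C[m].min(0).round(3),C[m].max(0).round(3))
        ~~~~~~~^^^^^^
  File "m.py", line 3, in axisfit
    c=np.median(P,0); d=np.linalg.svd(P-P.mean(0),full_matrices=False)[2][0]; return c,d*np.sign(d[1])
                        ~~~~~~~~~~~~~~~~~~~~~~~~~~~~~~~~~~~~~~~~~~~~~~~~~^^^
IndexError: index 0 is out of bounds for axis 0 with size 0
```

```bash
sed -i "s/(S>200)&(V>140)&(C\[...,2\]>.07)/(S>(200 if n=='scene' else 215))\&(V>(140 if n=='scene' else 110))\&(C[...,2]>.06)/; s/(V>110)&(C/(V>(110 if n=='scene' else 70))\&(C/" m.py
sed -i "s/^    c,d=axisfit(C\[m\])/    if n=='top': q=r1\&(C[...,2]>.075); print(np.c_[H[q],S[q],V[q]][::8].tolist())\n    if m.sum()<5: m=r1\&(C[...,2]>.085)\n    c,d=axisfit(C[m])/" m.py; python3 m.py
```

```text
scene handle 127 [ 0.5179 -0.3001  0.0973] [-0.233  0.972  0.01 ] [ 0.503 -0.331  0.076] [ 0.534 -0.265  0.101]
 handle rect z.09 [ 517.6 -299.4] [39. 68.] 13.8
 all hi 626
  [ 0.5151 -0.2802  0.0926] [-0.248  0.969 -0.003] [ 0.463 -0.358  0.075] [ 0.551 -0.148  0.114]
 base 1068 [572.2 332.3] [ 93.9 213.2] 14.33 [[500.29998779296875, 423.8999938964844], [553.0999755859375, 217.39999389648438], [644.0999755859375, 240.60000610351562], [591.4000244140625, 447.20001220703125]]
 cork 769 [0.5994 0.2829 0.0716] [-0.162  0.986  0.029] [0.54 0.24 0.04] [0.624 0.355 0.085]
 cyl: x at y=.28 0.5843 yaw 103.93 rms 0.0016936198777562916
  extent along [-0.0345 -0.0331  0.0539  0.0808] dir [-0.241  0.971]
[[43, 67, 72], [44, 60, 47], [66, 76, 64], [72, 64, 68], [14, 63, 93], [14, 198, 134], [16, 233, 154], [15, 27, 115], [15, 239, 158], [17, 15, 116], [16, 238, 152], [15, 239, 158], [11, 107, 119], [16, 227, 154], [15, 239, 159], [16, 239, 155], [15, 103, 74], [15, 239, 159], [15, 239, 158], [16, 228, 114], [15, 226, 113], [15, 239, 158], [15, 206, 135], [63, 72, 64], [15, 239, 156], [15, 232, 1
[... 376 characters left out ...]
 handle 350 [ 0.5041 -0.2792  0.0923] [-0.244  0.97  -0.009] [ 0.453 -0.357  0.085] [ 0.544 -0.149  0.113]
 handle rect z.09 [ 499.8 -252.5] [ 48.1 215.4] 13.6
 all hi 408
  [ 0.5039 -0.277   0.0906] [-0.24   0.971 -0.007] [ 0.453 -0.36   0.075] [ 0.544 -0.149  0.113]
 base 1033 [566.5 331.6] [ 93.  213.1] 14.46 [[494.8999938964844, 423.20001220703125], [548.0999755859375, 216.8000030517578], [638.2000122070312, 240.10000610351562], [584.9000244140625, 446.3999938964844]]
 cork 464 [0.5742 0.2815 0.0713] [-0.307  0.951  0.037] [0.536 0.241 0.04 ] [0.618 0.35  0.084]
 cyl: x at y=.28 0.5802 yaw 104.7 rms 0.001785688417332544
  extent along [-0.0334 -0.0324  0.0409  0.0788] dir [-0.254  0.967]
```

View pics/top1.png

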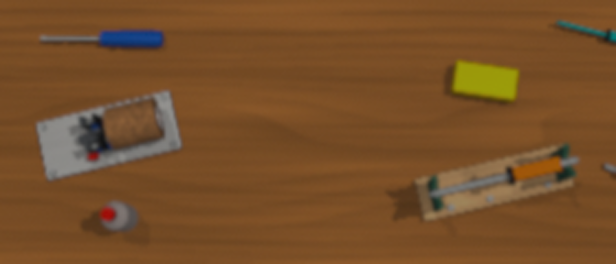

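View pics/scene1.png

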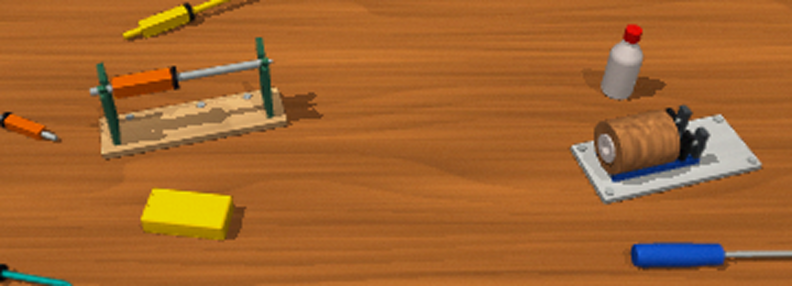

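The crops show the spindle's collar and tip side pointing to image left in the top view, and the dock lying parallel to the rack. Both are at about 104° yaw. The two cameras disagree by about 5 mm in x, so I'll average them for now and check against the gripper.

```bash
cat > plan.py <<'E'
from h import *
def plan(pos,yaw=None,rpy=None,step=.045,o=None,start=None):
    o=o or bot.get_obs(); p=np.array(start[0] if start else o['ee_pos']); q=R.from_euler('xyz',start[1] if start else o['tcp_rot'],degrees=True)
    tq=R.from_euler('xyz',rpy if rpy else [180,0,yaw],degrees=True); pos=np.array(pos)
    rv=(q.inv()*tq).as_rotvec(); n=int(max(np.ceil(np.linalg.norm(pos-p)/step),np.ceil(np.linalg.norm(rv)/.145),1))
    rows=[]
    for i in range(n):
        s=q.inv().apply((pos-p)/(n-i)); rows.append((np.round(s*100,2).tolist(),np.round(rv/n,4).tolist()))
        p=p+q.apply(np.round(s,4)); q=q*R.from_rotvec(rv/n)
    for i in range(0,n,5): print('offset',[r[0] for r in rows[i:i+5]],'twist',[r[1] for r in rows[i:i+5]][:1],'n',len(rows[i:i+5]))
E
python3 - <<'E'
from plan import *
for n in ['scene','top']:
    p=viewer.camera(n); C=cloud(p); hsv=cv2.cvtColor(p['color'],cv2.COLOR_RGB2HSV); H,S,V=[hsv[...,i].astype(int) for i in range(3)]
    r1=(abs(C[...,0]-.5)<.07)&(C[...,1]>-.37)&(C[...,1]<-.1)&(C[...,2]>.075)
    m=r1&(H<18)&(S>185)&(V>105); P=C[m]
    a=np.radians(104); ax=np.array([np.cos(a),np.sin(a)]); pe=np.array([np.sin(a),-np.cos(a)])
    t=P[:,:2]@ax; w=P[:,:2]@pe; print(n,'handle along',np.percentile(t,[1,50,99]).round(4),'across',np.percentile(w,[2,50,98]).round(4), 'z',np.percentile(P[:,2],[50,95]))
    s=r1&(S<50)&(V>100)&(C[...,2]<.096); P=C[s]; t=P[:,:2]@ax; w=P[:,:2]@pe
    for lo in np.arange(-.4,-.2,.03): 
        k=(t>lo)&(t<lo+.03)
        if k.sum()>5: print('  shaft',lo.round(2),k.sum(),np.median(w[k]).round(4),np.median(P[k,2]).round(4))
plan([.513,-.299,.24],104)
E
```

```text
scene handle along [-0.4489 -0.4155 -0.3818] across [0.4184 0.4357 0.4396] z [0.09523812 0.09896738]
  shaft -0.37 30 0.4304 0.0906
  shaft -0.34 30 0.4304 0.0917
  shaft -0.31 30 0.4297 0.091
  shaft -0.28 8 0.4294 0.0905
top handle along [-0.4472 -0.4142 -0.381 ] across [0.4151 0.424  0.4332] z [0.09342456 0.09679142]
  shaft -0.37 26 0.424 0.0873
  shaft -0.34 27 0.4242 0.0873
  shaft -0.31 24 0.4245 0.0867
  shaft -0.28 12 0.425 0.0872
offset [[-2.9, -3.38, 0.07], [-3.07, -3.23, 0.07], [-3.23, -3.07, 0.07], [-3.38, -2.9, 0.07], [-3.52, -2.72, 0.07]] twist [[0.0, 0.0, 0.0506]] n 5
offset [[-3.65, -2.54, 0.07], [-3.78, -2.36, 0.07], [-3.89, -2.16, 0.06], [-4.0, -1.96, 0.07], [-4.09, -1.76, 0.06]] twist [[0.0, 0.0, 0.0506]] n 5
offset [[-4.18, -1.55, 0.07], [-4.25, -1.33, 0.06], [-4.31, -1.12, 0.07], [-4.36, -0.9, 0.06], [-4.4, -0.68, 0.06]] twist [[0.0, 0.0, 0.0506]] n 5
offset [[-4.43, -0.45, 0.07], [-4.45, -0.23, 0.06], [-4.45, -0.01, 0.07], [-4.44, 0.22, 0.06], [-4.43, 0.45, 0.07]] twist [[0.0, 0.0, 0.0506]] n 5
```

>>> {"op": "move_arm", "data": {"offset": [[-2.9, -3.38, 0.07], [-3.07, -3.23, 0.07], [-3.23, -3.07, 0.07], [-3.38, -2.9, 0.07], [-3.52, -2.72, 0.07]], "twist": [[0, 0, 0.0506], [0, 0, 0.0506], [0, 0, 0.0506], [0, 0, 0.0506], [0, 0, 0.0506]], "grip": [1, 1, 1, 1, 1]}}

```text
time: 2.1
ee_pos: [0.2562, 0.3158, 0.2498]
tcp_rot: [180.0, 0.0, 147.4]
wrist_force: [0.9, 0.0, -0.3]
opening: 0.0853
grasp_force: 0.0
```

>>> {"op": "move_arm", "data": {"offset": [[-3.65, -2.54, 0.07], [-3.78, -2.36, 0.07], [-3.89, -2.16, 0.07], [-4.0, -1.96, 0.07], [-4.09, -1.76, 0.07]], "twist": [[0, 0, 0.0506], [0, 0, 0.0506], [0, 0, 0.0506], [0, 0, 0.0506], [0, 0, 0.0506]], "grip": [1, 1, 1, 1, 1]}}

```text
time: 2.6
ee_pos: [0.3418, 0.1103, 0.2466]
tcp_rot: [179.9, 0.0, 132.9]
wrist_force: [1.4, -0.1, -0.3]
opening: 0.0853
grasp_force: 0.0
```

>>> {"op": "move_arm", "data": {"offset": [[-4.18, -1.55, 0.07], [-4.25, -1.33, 0.07], [-4.31, -1.12, 0.07], [-4.36, -0.9, 0.07], [-4.4, -0.68, 0.07]], "twist": [[0, 0, 0.0506], [0, 0, 0.0506], [0, 0, 0.0506], [0, 0, 0.0506], [0, 0, 0.0506]], "grip": [1, 1, 1, 1, 1]}}

```text
time: 3.1
ee_pos: [0.4275, -0.0956, 0.243]
tcp_rot: [180.0, 0.0, 118.3]
wrist_force: [0.9, 0.9, -0.0]
opening: 0.0852
grasp_force: 0.0
```

>>> {"op": "move_arm", "data": {"offset": [[-4.43, -0.45, 0.07], [-4.45, -0.23, 0.07], [-4.45, 0, 0.07], [-4.44, 0.22, 0.07], [-4.43, 0.45, 0.07]], "twist": [[0, 0, 0.0506], [0, 0, 0.0506], [0, 0, 0.0506], [0, 0, 0.0506], [0, 0, 0.0506]], "grip": [0.8, 0.7, 0.6, 0.6, 0.6]}}

```text
time: 3.6
ee_pos: [0.5133, -0.3009, 0.2392]
tcp_rot: [180.0, 0.0, 103.8]
wrist_force: [0.3, 0.0, 0.0]
opening: 0.0512
grasp_force: 0.0
```

>>> {"op": "move_arm", "data": {"offset": [[0, 0, 0], [0, 0, 0]], "twist": [[0, 0, 0], [0, 0, 0]], "grip": [0.6, 0.6]}}

```text
time: 3.8
ee_pos: [0.5128, -0.2996, 0.2383]
tcp_rot: [-179.9, -0.1, 103.9]
wrist_force: [-0.9, -0.4, -0.4]
opening: 0.0512
grasp_force: 0.0
```

```bash
python3 - <<'E'
from plan import *
o=bot.get_obs(); print(o['time'],o['ee_pos'],o['tcp_rot'],o['q'],o['opening'],o['wrist_force'])
plan([.513,-.2995,.14],104)
E
```

```text
3.8 [ 0.51284185 -0.29963078  0.23825194] [-1.79924474e+02 -8.46410549e-02  1.03915961e+02] [-3.02993931e+01  1.09602126e+01  1.50617162e+01  9.42146600e+01
  7.99546210e-03  4.57845821e+01] 0.051173081608525996 [-0.89771947 -0.40287272 -0.39560624]
offset [[-0.0, 0.01, 3.28], [-0.0, 0.01, 3.27], [-0.0, 0.01, 3.28]] twist [[-0.0004, -0.0005, -0.0005]] n 3
```

>>> {"op": "move_arm", "data": {"offset": [[0, 0, 3.3], [0, 0, 3.3], [0, 0, 3.2], [0, 0, 0]], "twist": [[0, 0, 0], [0, 0, 0], [0, 0, 0], [0, 0, 0]], "grip": [0.6, 0.6, 0.6, 0.6]}}

```text
time: 4.2
ee_pos: [0.511, -0.2968, 0.1377]
tcp_rot: [-179.8, -0.2, 104.1]
wrist_force: [-0.4, 0.1, -1.4]
opening: 0.0512
grasp_force: 0.0
```

```bash
python3 - <<'E'
from plan import *
o=bot.get_obs(); print(o['time'],o['ee_pos'],o['tcp_rot'])
p=viewer.camera('scene'); C=cloud(p)
# finger points: z between .115 and .16 near
t=o['ee_pos']; a=np.radians(104); ax=np.array([np.cos(a),np.sin(a)]); pe=np.array([np.sin(a),-np.cos(a)])
k=(abs(C[...,2]-.14)<.022)&(np.hypot(C[...,0]-t[0],C[...,1]-t[1])<.08); P=C[k]; w=(P[:,:2]-t[:2])@pe; s=(P[:,:2]-t[:2])@ax
print(k.sum(),'w',np.percentile(w,[1,10,25,50,75,90,99]).round(4),'s',np.percentile(s,[1,10,50,90,99]).round(4))
f=w>0.01; print('outer finger s',np.percentile(s[f],[2,50,98]).round(4),np.histogram(w,12))
c=p['color'][120:240,110:260]; cv2.imwrite('pics/g.png',cv2.resize(c,None,fx=4,fy=4,interpolation=cv2.INTER_CUBIC)[:,:,::-1])
E
```

```text
4.2 [ 0.51101297 -0.29676654  0.13772309] [-179.75636021   -0.24539703  104.06841501]
80 w [-0.0259  0.0315  0.0332  0.0379  0.0397  0.0406  0.0419] s [-0.0102 -0.0081  0.0013  0.0097  0.0112]
outer finger s [-0.0099  0.0008  0.0111] (array([ 4,  0,  0,  0,  0,  0,  0,  0,  0,  2, 28, 46]), array([-0.02744145, -0.02162607, -0.01581069, -0.00999531, -0.00417993,
        0.00163545,  0.00745083,  0.01326621,  0.01908159,  0.02489697,
        0.03071235,  0.03652773,  0.04234311]))
```

View pics/g.png

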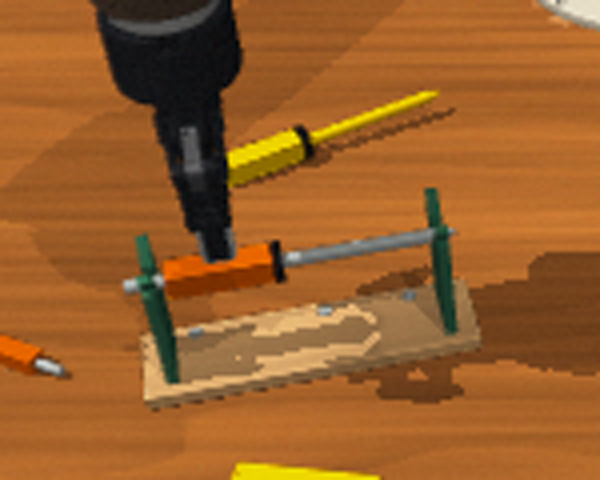

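The picture shows the gripper above the orange handle at about (215,250), with tool and handle aligned lengthwise. I'll take a settled reading and descend.

>>> {"op": "move_arm", "data": {"offset": [[0, 0, 0], [0, 0, 0]], "twist": [[0, 0, 0], [0, 0, 0]], "grip": [0.6, 0.6]}}

```text
time: 4.45
ee_pos: [0.5138, -0.2991, 0.144]
tcp_rot: [179.8, 0.1, 104.0]
wrist_force: [0.1, -1.4, 0.8]
opening: 0.0513
grasp_force: 0.0
```

```bash
python3 - <<'E'
from plan import *
plan([.5132,-.2996,.088],104)
E
```

```text
offset [[-0.01, -0.04, 2.8], [-0.01, -0.04, 2.8]] twist [[0.0013, 0.0012, 0.0001]] n 2
```

>>> {"op": "move_arm", "data": {"offset": [[0, 0, 1], [0, 0, 2], [0, 0, 1.4], [0, 0, 0.6], [0, 0, 0.2]], "twist": [[0, 0, 0], [0, 0, 0], [0, 0, 0], [0, 0, 0], [0, 0, 0]], "grip": [0.6, 0.6, 0.6, 0.6, 0.6]}}

```text
time: 4.95
ee_pos: [0.5127, -0.2988, 0.0885]
tcp_rot: [-180.0, -0.0, 104.0]
wrist_force: [0.1, 0.6, -0.1]
opening: 0.0515
grasp_force: 0.0
```

>>> {"op": "move_arm", "data": {"offset": [[0, 0, 0], [0, 0, 0], [0, 0, 0], [0, 0, 0]], "twist": [[0, 0, 0], [0, 0, 0], [0, 0, 0], [0, 0, 0]], "grip": [0.45, 0.4, 0.35, 0.35]}}

```text
time: 5.35
ee_pos: [0.5132, -0.2991, 0.0898]
tcp_rot: [180.0, 0.0, 104.0]
wrist_force: [0.3, -0.3, -0.0]
opening: 0.0299
grasp_force: 0.0
```

```bash
python3 - <<'E'
from plan import *
o=bot.get_obs(); print(o)
E
```

```text
{'time': 5.35, 'q': array([-3.02357255e+01,  1.08554521e+01, -1.46855728e+00,  7.76294839e+01,
        1.10854632e-05,  4.57858225e+01]), 'qd': array([ 0.05778278,  0.06332009, -0.31104835, -0.02427794,  0.15429933,
        0.08955067]), 'joint_efforts': array([-2.23547868e-03, -5.85614240e+01,  4.66146219e+01, -2.61050052e-03,
       -1.94000731e-04,  3.35028304e-06]), 'ee_pos': array([ 0.5131919 , -0.2991133 ,  0.08981818]), 'tcp_rot': array([1.79966659e+02, 3.24231442e-02, 1.03978443e+02]), 'wrist_force': array([ 0.25991907, -0.3277979 , -0.04311814]), 'torque': array([0.05201901, 0.03302472, 0.05060842]), 'grasp_force': 0.0, 'opening': 0.02991699280498732}
```

>>> {"op": "move_arm", "data": {"offset": [[0, 0, 0.15], [0, 0, 0], [0, 0, 0], [0, 0, 0]], "twist": [[0, 0, 0], [0, 0, 0], [0, 0, 0], [0, 0, 0]], "grip": [0.28, 0.24, 0.2, 0.15], "force": 20}}

```text
time: 5.75
ee_pos: [0.513, -0.299, 0.0878]
tcp_rot: [180.0, 0.0, 104.0]
wrist_force: [1.7, 0.0, 0.1]
opening: 0.0196
grasp_force: 23.2
```

>>> {"op": "move_arm", "data": {"offset": [[0, 0, 0], [0, 0, 0], [0, 0, 0]], "twist": [[0, 0, 0], [0, 0, 0], [0, 0, 0]], "grip": [0.1, 0, 0], "force": 110}}

```text
time: 6.05
ee_pos: [0.5131, -0.2991, 0.088]
tcp_rot: [180.0, 0.0, 104.0]
wrist_force: [0.2, 0.3, 2.8]
opening: 0.0186
grasp_force: 107.4
```

```bash
python3 - <<'E'
from plan import *
o=bot.get_obs(); print(o['time'],o['ee_pos'],o['tcp_rot'],o['wrist_force'],o['torque'],o['opening'],o['grasp_force'])
E
```

```text
6.05 [ 0.51312472 -0.29906336  0.0880038 ] [1.79978591e+02 1.93037667e-02 1.03981266e+02] [0.18484665 0.27142132 2.83899556] [-0.05470652 -0.17214122  0.0444914 ] 0.01860887300896605 107.37892270088196
```

>>> {"op": "move_arm", "data": {"offset": [[0, 0, -0.5], [0, 0, -1.5], [0, 0, -2.5], [0, 0, -2.5], [0, 0, -2]], "twist": [[0, 0, 0], [0, 0, 0], [0, 0, 0], [0, 0, 0], [0, 0, 0]], "grip": [0, 0, 0, 0, 0]}}

```text
time: 6.55
ee_pos: [0.513, -0.2991, 0.1804]
tcp_rot: [179.9, 0.1, 104.0]
wrist_force: [-0.4, -0.5, -1.0]
opening: 0.0185
grasp_force: 107.7
```

>>> {"op": "move_arm", "data": {"offset": [[0, 0, -1], [0, 0, -0.5], [0, 0, 0], [0, 0, 0]], "twist": [[0, 0, 0], [0, 0, 0], [0, 0, 0], [0, 0, 0]], "grip": [0, 0, 0, 0]}}

```text
time: 6.95
ee_pos: [0.5127, -0.2988, 0.1918]
tcp_rot: [-179.9, -0.1, 104.0]
wrist_force: [-1.0, -0.5, -1.4]
opening: 0.0183
grasp_force: 107.7
```

```bash
python3 - <<'E'
from plan import *
o=bot.get_obs(); print(o['time'],o['ee_pos'],o['tcp_rot'],o['wrist_force'],o['torque'],o['opening'],o['grasp_force'])
plan([.6421,.046,.16],104.35,step=.035)
E
```

```text
6.95 [ 0.51269089 -0.29882992  0.19177016] [-1.79938899e+02 -6.01028403e-02  1.03979159e+02] [-1.04778252 -0.49210648 -1.36414059] [-0.03921588  0.01234037 -0.00654193] 0.018335093556219338 107.68772006034851
offset [[2.76, 1.9, 0.29], [2.76, 1.9, 0.29], [2.75, 1.9, 0.29], [2.75, 1.9, 0.29], [2.75, 1.91, 0.29]] twist [[-0.0001, -0.0001, -0.0006]] n 5
offset [[2.75, 1.91, 0.29], [2.75, 1.91, 0.29], [2.75, 1.91, 0.29], [2.75, 1.91, 0.29], [2.75, 1.91, 0.29]] twist [[-0.0001, -0.0001, -0.0006]] n 5
offset [[2.75, 1.92, 0.28]] twist [[-0.0001, -0.0001, -0.0006]] n 1
```

>>> {"op": "move_arm", "data": {"offset": [[1.5, 1, 0], [2.8, 1.9, 0.3], [2.8, 1.9, 0.3], [2.8, 1.9, 0.3], [2.8, 1.9, 0.3]], "twist": [[0, 0, 0], [0, 0, -0.001], [0, 0, -0.001], [0, 0, -0.001], [0, 0, -0.001]], "grip": [0, 0, 0, 0, 0]}}

```text
time: 7.45
ee_pos: [0.5654, -0.1536, 0.1795]
tcp_rot: [-179.9, -0.0, 104.2]
wrist_force: [0.5, -0.5, -1.0]
opening: 0.0184
grasp_force: 107.7
```

>>> {"op": "move_arm", "data": {"offset": [[2.8, 1.9, 0.3], [2.8, 1.9, 0.3], [2.8, 1.9, 0.3], [2.8, 1.9, 0.3], [2.8, 1.9, 0.3]], "twist": [[0, 0, -0.001], [0, 0, -0.001], [0, 0, 0], [0, 0, 0], [0, 0, 0]], "grip": [0, 0, 0, 0, 0]}}

```text
time: 7.95
ee_pos: [0.6229, 0.0056, 0.1644]
tcp_rot: [-179.9, -0.0, 104.3]
wrist_force: [-0.5, -0.5, -1.6]
opening: 0.0185
grasp_force: 107.7
```

>>> {"op": "move_arm", "data": {"offset": [[2, 1.6, 0.3], [1.1, 0.9, 0], [0.5, 0.4, 0], [0, 0, 0], [0, 0, 0]], "twist": [[0, 0, 0], [0, 0, 0], [0, 0, 0], [0, 0, 0], [0, 0, 0]], "grip": [0, 0, 0, 0, 0]}}

```text
time: 8.45
ee_pos: [0.6421, 0.0453, 0.1628]
tcp_rot: [-180.0, 0.0, 104.3]
wrist_force: [0.2, 0.1, -0.9]
opening: 0.0179
grasp_force: 107.7
```

```bash
python3 - <<'E'
from plan import *
o=bot.get_obs(); print(o['time'],o['ee_pos'],o['tcp_rot'],o['wrist_force'],o['torque'])
plan([.6421,.046,.049],104.35,step=.02)
E
```

```text
8.45 [0.64206002 0.04530722 0.16284942] [-1.79987754e+02  1.60442236e-02  1.04280890e+02] [ 0.1710672   0.06087476 -0.91070781] [-0.05235896 -0.03878973 -0.0266488 ]
offset [[0.01, 0.0, 1.9], [0.01, 0.0, 1.9], [0.01, 0.01, 1.9], [0.01, 0.0, 1.89], [0.01, 0.01, 1.9]] twist [[-0.0, 0.0, -0.0002]] n 5
offset [[0.02, 0.0, 1.89]] twist [[-0.0, 0.0, -0.0002]] n 1
```

>>> {"op": "move_arm", "data": {"offset": [[0, 0, 1], [0, 0, 2], [0, 0, 2.5], [0, 0, 2.5], [0, 0, 2]], "twist": [[0, 0, 0], [0, 0, 0], [0, 0, 0], [0, 0, 0], [0, 0, 0]], "grip": [0, 0, 0, 0, 0]}}

```text
time: 8.95
ee_pos: [0.6414, 0.0452, 0.0607]
tcp_rot: [-179.9, -0.0, 104.3]
wrist_force: [1.2, 0.3, -1.1]
opening: 0.0183
grasp_force: 107.7
```

>>> {"op": "move_arm", "data": {"offset": [[0, 0, 1], [0, 0, 0.4], [0, 0, 0], [0, 0, 0], [0, 0, 0]], "twist": [[0, 0, 0], [0, 0, 0], [0, 0, 0], [0, 0, 0], [0, 0, 0]], "grip": [0, 0, 0, 0, 0]}}

```text
time: 9.45
ee_pos: [0.6429, 0.0463, 0.05]
tcp_rot: [179.9, 0.0, 104.3]
wrist_force: [-0.4, -0.4, -1.7]
opening: 0.0182
grasp_force: 107.7
```

```bash
cat > look.py <<'E'
from plan import *
import sys
o=bot.get_obs(); print(o['time'],o['ee_pos'],o['tcp_rot'],o['wrist_force'],o['torque'])
Rt=R.from_euler('xyz',o['tcp_rot'],degrees=True); ax3=Rt.apply([1,0,0]); O=o['ee_pos']+Rt.apply([0,0,.003])
for n in ['scene','top']:
    p=viewer.camera(n); C=cloud(p)
    for t,z,e in [('spindle_tip',O[2],O+.158*ax3),('collar_face',O[2],O+.041*ax3),('bore_mouth',.046,None),('cork',.046,None),('stop_first',.046,None)]:
        for d in finder.pinpoint(p,t)[:3]:
            g=atz(p,d['position'],z)[0]
            if abs(g[1]-.2)<.2: print(n,t,np.round(d['position'],1),round(d['p'],2),'world',g.round(4),'' if e is None else ('err vs TCP model',(g-e).round(4)))
    # shaft points
    pe=np.array([ax3[1],-ax3[0],0]); D=C-O; s=D@ax3; w=D@pe
    for lo in (.06,.08,.1,.12,.135):
        k=(s>lo)&(s<lo+.02)&(abs(w)<.02)&(abs(D[...,2])<.02); 
        if k.sum()>3: print('  shaft s',lo,k.sum(),'w',np.median(w[k]).round(4),'z',(np.median(D[k][:,2])).round(4))
    c=p['color'][170:250,300:450] if n=='scene' else p['color'][140:220,120:270]
    cv2.imwrite(f'pics/{sys.argv[1]}_{n}.png',cv2.resize(c,None,fx=5,fy=5,interpolation=cv2.INTER_CUBIC)[:,:,::-1])
E
python3 look.py pre
```

```text
9.45 [0.64287161 0.04627634 0.0499981 ] [1.79897740e+02 1.87996901e-02 1.04322941e+02] [-0.41316534 -0.37679695 -1.65200186] [-0.04171681 -0.01876139 -0.0302883 ]
scene spindle_tip [359.7 219.8] 0.64 world [0.6001 0.2057 0.047 ] ('err vs TCP model', array([-0.0037,  0.0064,  0.0001]))
scene collar_face [311.3 226.4] 0.55 world [0.6206 0.0794 0.047 ] ('err vs TCP model', array([-0.0122, -0.0066,  0.    ]))
scene bore_mouth [374.8 221.3] 0.8 world [0.6048 0.2436 0.046 ] 
scene cork [388.7 214.7] 0.82 world [0.5825 0.2851 0.046 ] 
scene stop_first [404.5 209.6] 0.73 world [0.5649 0.3316 0.046 ] 
scene stop_first [389.2 217.9] 0.54 world [0.5937 0.2835 0.046 ] 
  shaft s 0.06 29 w 0.0036 z 0.0052
  shaft s 0.08 31 w 0.004 z 0.0055
  shaft s 0.1 30 w 0.0042 z 0.0053
  shaft s 0.12 31 w 0.0044 z 0.0057
  shaft s 0.135 23 w 0.0047 z 0.0053
top spindle_tip [187.9 170.8] 0.63 world [0.5961 0.1949 0.047 ] ('err vs TCP model', array([-0.0077, -0.0045,  0.0001]))
top bore_mouth [172.7 172.2] 0.6 world [0.5914 0.2446 0.046 ] 
top bore_mouth [154.2 218.8] 0.53 world [0.4395 0.2997 0.046 ] 
top cork [159.6 173.2] 0.74 world [0.5878 0.2874 0.046 ] 
top stop_first [145.2 180.8] 0.56 world [0.5625 0.3338 0.046 ] 
top stop_first [162.  174.6] 0.47 world [0.5832 0.2793 0.046 ] 
top stop_first [147.2 138.4] 0.35 world [0.7033 0.3331 0.046 ] 
  shaft s 0.1 10 w -0.0032 z 0.0022
  shaft s 0.12 20 w -0.0037 z 0.0014
  shaft s 0.135 16 w -0.0031 z 0.0
```

View pics/pre_scene.png

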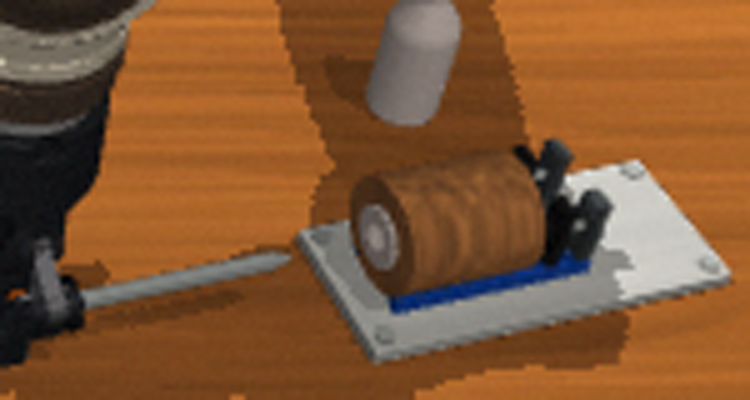

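The picture shows the shaft pointing at the bore, with the tip at about (290,258) and the hub centre at about (378,237) in the crop. I'll check collinearity with subpixel masks.

```bash
python3 - <<'E'
from plan import *
o=bot.get_obs(); Rt=R.from_euler('xyz',o['tcp_rot'],degrees=True); ax3=Rt.apply([1,0,0]); O=o['ee_pos']+Rt.apply([0,0,.003]); pe=np.array([ax3[1],-ax3[0],0])
for n in ['scene','top']:
    p=viewer.camera(n); C=cloud(p); im=p['color'].astype(float); hsv=cv2.cvtColor(p['color'],cv2.COLOR_RGB2HSV)
    D=C-O; s=D@ax3; w=D@pe
    k=(s>.065)&(s<.14)&(abs(w)<.02)&(abs(D[...,2])<.02); v,u=np.nonzero(k)
    x=cols(p,np.c_[u,v])[:,:2]; A=np.polyfit(x[:,0],x[:,1],1)
    # model projected centreline
    q=cols(p,proj(p,[O+.07*ax3,O+.135*ax3]))[:,:2]
    f=K(p); print(n,'px offset shaft-image minus TCP model (down +):',((np.polyval(A,q[:,0])-q[:,1])*f).round(2), 'px/mm w:',((proj(p,O+.2*ax3+.01*pe)-proj(p,O+.2*ax3))/10).round(3),'px/mm z',((proj(p,O+.2*ax3+[0,0,.01])-proj(p,O+.2*ax3))/10).round(3))
    if n=='scene':
        h=(hsv[...,1]<80)&(hsv[...,2]>60)&(abs(s-.205)<.02)&(abs(w)<.016)&(abs(D[...,2])<.02); v,u=np.nonzero(h); print('hub px',h.sum(),u.min(),u.max(),v.min(),v.max())
        c=np.array([(u.min()+u.max())/2,(v.min()+v.max())/2]); c2=np.array([u.mean(),v.mean()])
        for cc in (c,c2):
            xx=cols(p,cc)[0]; print(' hub centre',cc,'shaft line above(+)/below hub by px',((xx[1]-np.polyval(A,xx[0]))*f).round(2))
E
```

```text
scene px offset shaft-image minus TCP model (down +): [-0.26  0.03] px/mm w: [[0.184 0.28 ]] px/mm z [[ 0.08  -0.265]]
hub px 70 372 378 211 223
 hub centre [375. 217.] shaft line above(+)/below hub by px -0.64
 hub centre [374.95714286 216.71428571] shaft line above(+)/below hub by px -0.93
top px offset shaft-image minus TCP model (down +): [0.95 0.73] px/mm w: [[-0.066 -0.295]] px/mm z [[-0.063 -0.05 ]]
```

>>> {"op": "move_arm", "data": {"offset": [[0.5, 0, 0], [1.2, 0, 0], [1.4, 0, 0], [1, 0, 0], [0.4, 0, 0]], "twist": [[0, 0, 0], [0, 0, 0], [0, 0, 0], [0, 0, 0], [0, 0, 0]], "grip": [0, 0, 0, 0, 0]}}

```text
time: 10.65
ee_pos: [0.6307, 0.0916, 0.0488]
tcp_rot: [-180.0, -0.0, 104.4]
wrist_force: [-0.0, -0.5, -0.9]
opening: 0.0185
grasp_force: 107.7
```

>>> {"op": "move_arm", "data": {"offset": [[0.4, 0, 0], [0.5, 0, 0], [0.5, 0, 0], [0.5, 0, 0], [0.4, 0, 0]], "twist": [[0, 0, 0], [0, 0, 0], [0, 0, 0], [0, 0, 0], [0, 0, 0]], "grip": [0, 0, 0, 0, 0]}}

```text
time: 11.15
ee_pos: [0.6253, 0.1124, 0.0488]
tcp_rot: [-180.0, -0.0, 104.3]
wrist_force: [0.4, -0.5, -2.2]
opening: 0.0183
grasp_force: 107.7
```

```bash
python3 - <<'E'
from plan import *
o=bot.get_obs(); print(o['time'],o['ee_pos'],o['tcp_rot'],o['wrist_force'],o['torque'])
Rt=R.from_euler('xyz',o['tcp_rot'],degrees=True); ax3=Rt.apply([1,0,0]);t=o['ee_pos']+.158*ax3; print('tip',t)
p=viewer.camera('scene'); C=cloud(p); hsv=cv2.cvtColor(p['color'],cv2.COLOR_RGB2HSV);H,S=hsv[...,0],hsv[...,1]
k=(abs(C[...,0]-.59)<.06)&(abs(C[...,1]-.28)<.08)&(H<18)&(S>60)&(C[...,2]>.05); a=C[k][:,:2]@[-.2478,.9688]; print('cork near end along',np.percentile(a,[1,3]), 'tip along',t[:2]@[-.2478,.9688])
c=p['color'][180:250,330:430]; cv2.imwrite('pics/in.png',cv2.resize(c,None,fx=7,fy=7,interpolation=cv2.INTER_CUBIC)[:,:,::-1])
E
```

```text
11.15 [0.62534797 0.11243068 0.04877974] [-1.79999215e+02 -3.67288617e-04  1.04313717e+02] [ 0.37337524 -0.46604889 -2.22211225] [-0.03683564  0.01233296 -0.0057353 ]
tip [0.58628547 0.26552582 0.04878075]
cork near end along [0.09269441 0.09337696] tip along 0.11195987264966789
```

View pics/in.png

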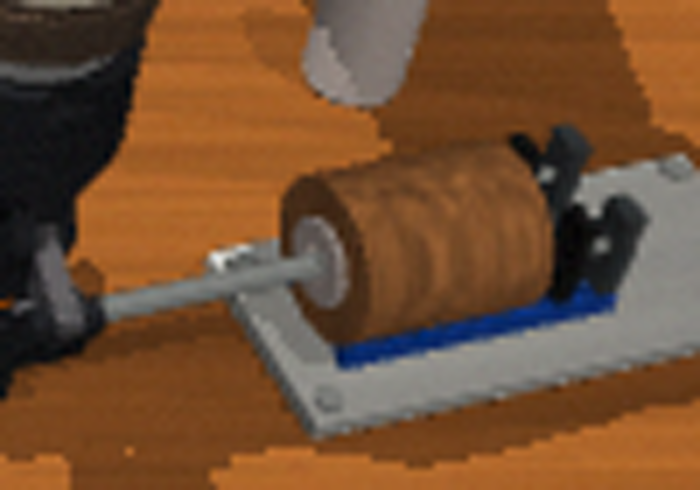

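The shaft tip is inside the bore, with the hub at about (325,262) in the crop and little side force. Continuing.

>>> {"op": "move_arm", "data": {"offset": [[0.4, 0, 0], [0.6, 0, 0], [0.7, 0, 0], [0.7, 0, 0], [0.6, 0, 0]], "twist": [[0, 0, 0], [0, 0, 0], [0, 0, 0], [0, 0, 0], [0, 0, 0]], "grip": [0, 0, 0, 0, 0]}}

```text
time: 11.7
ee_pos: [0.6178, 0.1419, 0.0488]
tcp_rot: [-180.0, -0.0, 104.3]
wrist_force: [-1.0, -0.1, -0.8]
opening: 0.0182
grasp_force: 107.7
```

>>> {"op": "move_arm", "data": {"offset": [[0.7, 0, 0], [0.7, 0, 0], [0.7, 0, 0], [0.5, 0, 0], [0.3, 0, 0]], "twist": [[0, 0, 0], [0, 0, 0], [0, 0, 0], [0, 0, 0], [0, 0, 0]], "grip": [0, 0, 0, 0, 0]}}

```text
time: 12.2
ee_pos: [0.6107, 0.1699, 0.0488]
tcp_rot: [180.0, -0.0, 104.3]
wrist_force: [-0.2, -0.6, -1.6]
opening: 0.0185
grasp_force: 107.7
```

```bash
cat > st.py <<'E'
from plan import *
o=bot.get_obs(); d=np.array([-.2478,.9688,0]); print(o['time'],o['ee_pos'].round(4),o['tcp_rot'].round(2),o['wrist_force'].round(2),o['torque'].round(3),'push',(-o['wrist_force']@d).round(2),'side w',o['wrist_force']@[.9688,.2478,0])
p=viewer.camera('scene'); C=cloud(p); hsv=cv2.cvtColor(p['color'],cv2.COLOR_RGB2HSV);H,S=hsv[...,0],hsv[...,1]
k=(abs(C[...,0]-.59)<.06)&(abs(C[...,1]-.28)<.09)&(H<18)&(S>60)&(C[...,2]>.05); a=C[k]@d; print('cork near end',np.percentile(a,3),'collar',o['ee_pos']@d+.041)
E
python3 st.py
```

```text
12.2 [0.6107 0.1699 0.0488] [180.    -0.   104.34] [-0.18 -0.6  -1.59] [-0.041  0.006 -0.046] push 0.54 side w -0.32293555125980183
cork near end 0.030665444863403727 collar 0.05425344176585248
```

>>> {"op": "move_arm", "data": {"offset": [[0.5, 0, 0], [0.7, 0, 0], [0.7, 0, 0], [0.6, 0, 0], [0.4, 0, 0]], "twist": [[0, 0, 0], [0, 0, 0], [0, 0, 0], [0, 0, 0], [0, 0, 0]], "grip": [0, 0, 0, 0, 0]}}

```text
time: 12.75
ee_pos: [0.6034, 0.1981, 0.0488]
tcp_rot: [-180.0, -0.0, 104.4]
wrist_force: [0.2, -0.5, -1.5]
opening: 0.0189
grasp_force: 107.7
```

>>> {"op": "move_arm", "data": {"offset": [[0.25, 0, 0], [0.2, 0, 0], [0.2, 0, 0], [0.2, 0, 0], [0.2, 0, 0]], "twist": [[0, 0, 0], [0, 0, 0], [0, 0, 0], [0, 0, 0], [0, 0, 0]], "grip": [0, 0, 0, 0, 0]}}

```text
time: 13.25
ee_pos: [0.6011, 0.2076, 0.0488]
tcp_rot: [-180.0, 0.0, 104.3]
wrist_force: [0.2, -0.7, -1.2]
opening: 0.0183
grasp_force: 107.7
```

```bash
python3 st.py
```

```text
13.25 [0.6011 0.2076 0.0488] [-1.8000e+02  1.0000e-02  1.0431e+02] [ 0.18 -0.7  -1.16] [-0.174 -0.073 -0.032] push 0.72 side w -0.0026258576438647654
cork near end 0.03123193949298485 collar 0.09315480105494574
```

>>> {"op": "move_arm", "data": {"offset": [[0.07, 0, 0], [0.07, 0, 0], [0.07, 0, 0], [0.07, 0, 0], [0.07, 0, 0]], "twist": [[0, 0, 0], [0, 0, 0], [0, 0, 0], [0, 0, 0], [0, 0, 0]], "grip": [0, 0, 0, 0, 0]}}

```text
time: 13.8
ee_pos: [0.6002, 0.211, 0.0488]
tcp_rot: [180.0, 0.0, 104.3]
wrist_force: [-0.1, -0.4, -0.5]
opening: 0.0182
grasp_force: 107.7
```

>>> {"op": "move_arm", "data": {"offset": [[0.07, 0, 0], [0.07, 0, 0], [0.07, 0, 0], [0.07, 0, 0], [0.07, 0, 0]], "twist": [[0, 0, 0], [0, 0, 0], [0, 0, 0], [0, 0, 0], [0, 0, 0]], "grip": [0, 0, 0, 0, 0]}}

```text
time: 14.3
ee_pos: [0.5993, 0.2144, 0.0488]
tcp_rot: [180.0, -0.0, 104.3]
wrist_force: [0.4, -0.4, -0.8]
opening: 0.0183
grasp_force: 107.7
```

>>> {"op": "move_arm", "data": {"offset": [[0.07, 0, 0], [0.07, 0, 0], [0.07, 0, 0], [0.07, 0, 0], [0.07, 0, 0]], "twist": [[0, 0, 0], [0, 0, 0], [0, 0, 0], [0, 0, 0], [0, 0, 0]], "grip": [0, 0, 0, 0, 0]}}

```text
time: 14.8
ee_pos: [0.5986, 0.2174, 0.0488]
tcp_rot: [180.0, 0.0, 104.3]
wrist_force: [1.1, -4.5, -0.4]
opening: 0.0183
grasp_force: 107.7
```

```bash
python3 st.py; python3 - <<'E'
from h import *
p=viewer.camera('scene');c=p['color'][180:250,330:430]; cv2.imwrite('pics/in2.png',cv2.resize(c,None,fx=7,fy=7,interpolation=cv2.INTER_CUBIC)[:,:,::-1])
E
```

```text
14.8 [0.5986 0.2174 0.0488] [1.8000e+02 5.0000e-02 1.0431e+02] [ 1.07 -4.46 -0.43] [-0.919 -0.258  0.046] push 4.59 side w -0.06491824036578862
cork near end 0.03295470730877208 collar 0.10331733750147121
```

View pics/in2.png

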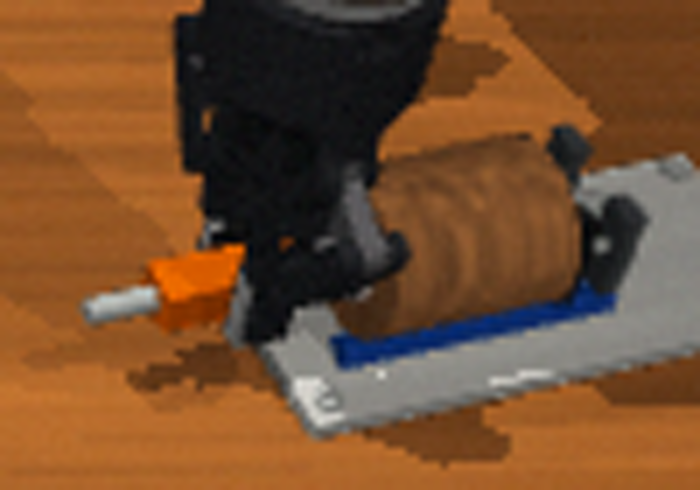

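The roller now sits against the black fork at about (590,240), and push force is rising at 4.6 N. Pressing a little further.

>>> {"op": "move_arm", "data": {"offset": [[0.05, 0, 0], [0.05, 0, 0], [0.03, 0, 0], [0, 0, 0]], "twist": [[0, 0, 0], [0, 0, 0], [0, 0, 0], [0, 0, 0]], "grip": [0, 0, 0, 0]}}

```text
time: 15.3
ee_pos: [0.5984, 0.2181, 0.0488]
tcp_rot: [-180.0, 0.1, 104.3]
wrist_force: [2.2, -7.6, -1.1]
opening: 0.0184
grasp_force: 107.8
```

>>> {"op": "move_arm", "data": {"offset": [[0.05, 0, 0], [0.03, 0, 0], [0, 0, 0], [0, 0, 0]], "twist": [[0, 0, 0], [0, 0, 0], [0, 0, 0], [0, 0, 0]], "grip": [0, 0, 0, 0]}}

```text
time: 15.7
ee_pos: [0.5983, 0.2185, 0.0488]
tcp_rot: [-180.0, 0.1, 104.3]
wrist_force: [2.0, -10.3, 0.2]
opening: 0.0183
grasp_force: 107.8
```

>>> {"op": "move_arm", "data": {"offset": [[0, 0, 0], [0, 0, 0], [0, 0, 0], [0, 0, 0], [0, 0, 0]], "twist": [[0, 0, 0], [0, 0, 0], [0, 0, 0], [0, 0, 0], [0, 0, 0]], "grip": [0, 0, 0, 0, 0]}}

```text
time: 16.2
ee_pos: [0.5983, 0.2185, 0.0488]
tcp_rot: [-180.0, 0.1, 104.3]
wrist_force: [0.8, -9.2, -0.4]
opening: 0.0184
grasp_force: 107.8
```

>>> {"op": "move_arm", "data": {"offset": [[0, 0, 0], [0, 0, 0], [0, 0, 0], [0, 0, 0], [0, 0, 0]], "twist": [[0, 0, 0], [0, 0, 0], [0, 0, 0], [0, 0, 0], [0, 0, 0]], "grip": [0, 0, 0, 0, 0]}}

```text
time: 16.7
ee_pos: [0.5983, 0.2185, 0.0489]
tcp_rot: [-180.0, 0.1, 104.3]
wrist_force: [3.2, -9.0, -0.1]
opening: 0.0184
grasp_force: 107.8
```

>>> {"op": "move_arm", "data": {"offset": [[-0.05, 0, 0], [-0.07, 0, 0], [-0.07, 0, 0], [-0.07, 0, 0], [-0.04, 0, 0]], "twist": [[0, 0, 0], [0, 0, 0], [0, 0, 0], [0, 0, 0], [0, 0, 0]], "grip": [0, 0, 0, 0, 0], "force": 120}}

```text
time: 17.2
ee_pos: [0.5986, 0.2172, 0.0488]
tcp_rot: [180.0, -0.0, 104.3]
wrist_force: [0.6, -0.8, -1.3]
opening: 0.0179
grasp_force: 117.7
```

```bash
python3 st.py
```

```text
17.2 [0.5986 0.2172 0.0488] [ 1.8000e+02 -3.0000e-02  1.0434e+02] [ 0.59 -0.79 -1.34] [-0.188 -0.139  0.024] push 0.91 side w 0.3727676702984715
cork near end 0.032583792526480575 collar 0.10304453808311032
```

>>> {"op": "move_arm", "data": {"offset": [[0, 0, -0.3], [0, 0, -0.4], [0, 0, -0.6], [0, 0, -0.8], [0, 0, -1]], "twist": [[0, 0.01, 0], [0, 0.01, 0], [0, 0.01, 0], [0, 0.01, 0], [0, 0.01, 0]], "grip": [0, 0, 0, 0, 0]}}

```text
time: 17.75
ee_pos: [0.5988, 0.216, 0.0804]
tcp_rot: [-180.0, -2.9, 104.3]
wrist_force: [0.1, -2.2, -3.8]
opening: 0.0184
grasp_force: 117.6
```

```bash
python3 st.py; python3 - <<'E'
from h import *
p=viewer.camera('scene');c=p['color'][150:250,300:430]; cv2.imwrite('pics/up.png',cv2.resize(c,None,fx=6,fy=6,interpolation=cv2.INTER_CUBIC)[:,:,::-1])
E
```

```text
17.75 [0.5988 0.216  0.0804] [-179.98   -2.91  104.32] [ 0.1  -2.19 -3.79] [-0.804 -0.187  0.039] push 2.15 side w -0.4479977718571159
cork near end 0.03185310934232424 collar 0.10184275340500192
```

View pics/up.png

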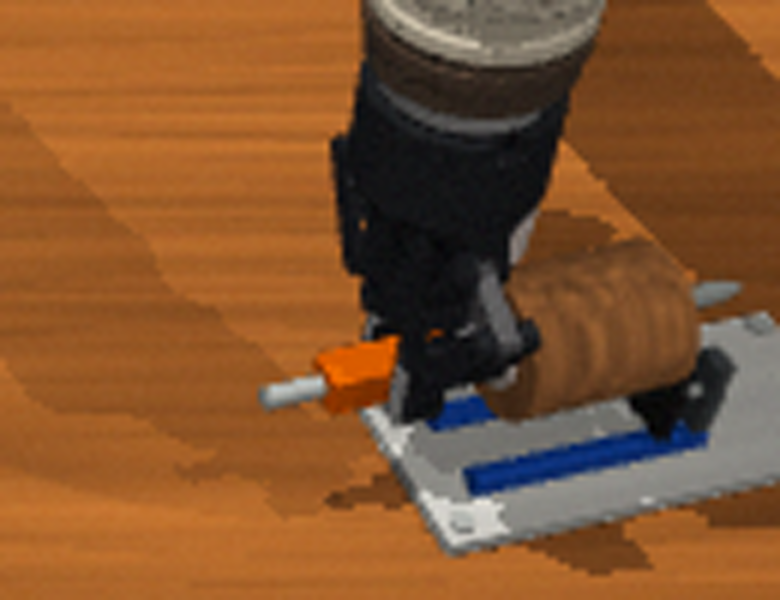

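The roller rides on the spindle at about (600,330) and has lifted out, with the tip showing at (720,293). Lifting on.

>>> {"op": "move_arm", "data": {"offset": [[0, 0, -1.5], [0, 0, -2], [0, 0, -2.5], [0, 0, -2.5], [0, 0, -2]], "twist": [[0, 0, 0], [0, 0, 0], [0, 0, 0], [0, 0, 0], [0, 0, 0]], "grip": [0, 0, 0, 0, 0]}}

```text
time: 18.35
ee_pos: [0.6002, 0.2115, 0.1874]
tcp_rot: [179.9, -2.9, 104.4]
wrist_force: [0.3, -0.0, -2.2]
opening: 0.0185
grasp_force: 117.8
```

>>> {"op": "move_arm", "data": {"offset": [[0, 0, -1.5], [0, 0, -0.8], [0, 0, 0], [0, 0, 0], [0, 0, 0]], "twist": [[0, 0, 0], [0, 0, 0], [0, 0, 0], [0, 0, 0], [0, 0, 0]], "grip": [0, 0, 0, 0, 0]}}

```text
time: 18.85
ee_pos: [0.6001, 0.2099, 0.2065]
tcp_rot: [-179.9, -2.9, 104.3]
wrist_force: [-0.1, 0.8, -2.2]
opening: 0.0185
grasp_force: 117.8
```

```bash
cat > lk2.py <<'E'
from plan import *
o=bot.get_obs(); print(o['time'],o['ee_pos'].round(4),o['tcp_rot'].round(2),o['wrist_force'].round(2),o['torque'].round(3))
Rt=R.from_euler('xyz',o['tcp_rot'],degrees=True); O=o['ee_pos']+Rt.apply([0,0,.003])
for n in ['scene','top']:
    p=viewer.camera(n); C=(cloud(p)-O)@Rt.as_matrix(); hsv=cv2.cvtColor(p['color'],cv2.COLOR_RGB2HSV);H,S=hsv[...,0],hsv[...,1]
    k=(H<20)&(S>60)&(abs(C[...,1])<.04)&(abs(C[...,2])<.04)&(C[...,0]>.02)&(C[...,0]<.16); print(n,'cork x in spindle',k.sum(),np.percentile(C[k][:,0],[2,98]).round(4))
    k=(C[...,0]>.127)&(C[...,0]<.16)&(abs(C[...,1])<.012)&(abs(C[...,2])<.012); print(' tip pts',k.sum(),np.median(C[k],0).round(4) if k.any() else '')
E
cat >> lk2.py <<'E'
o=None
plan([.5131,-.2991,.215],rpy=[180,-2.9,104.0],step=.035)
E
python3 lk2.py
```

```text
18.85 [0.6001 0.2099 0.2065] [-179.91   -2.86  104.32] [-0.13  0.8  -2.18] [-0.179 -0.057 -0.031]
scene cork x in spindle 912 [0.042  0.1168]
 tip pts 29 [ 0.143   0.0052 -0.0052]
top cork x in spindle 1 [0.1538 0.1538]
 tip pts 10 [ 0.1493 -0.0034 -0.0023]
offset [[-3.14, -1.4, -0.21], [-3.14, -1.4, -0.21], [-3.14, -1.4, -0.21], [-3.14, -1.4, -0.21], [-3.14, -1.4, -0.21]] twist [[-0.0001, 0.0, 0.0004]] n 5
offset [[-3.14, -1.4, -0.21], [-3.14, -1.39, -0.21], [-3.14, -1.39, -0.21], [-3.14, -1.39, -0.21], [-3.14, -1.39, -0.22]] twist [[-0.0001, 0.0, 0.0004]] n 5
offset [[-3.14, -1.39, -0.21], [-3.14, -1.39, -0.22], [-3.14, -1.39, -0.22], [-3.15, -1.39, -0.21], [-3.15, -1.39, -0.22]] twist [[-0.0001, 0.0, 0.0004]] n 5
```

>>> {"op": "move_arm", "data": {"offset": [[-0.5, -0.2, 0], [-1, -0.4, -0.1], [-1.5, -0.7, -0.1], [-2, -0.9, -0.2], [-2.5, -1.1, -0.2]], "twist": [[0, 0, 0.001], [0, 0, 0.001], [0, 0, 0.001], [0, 0, 0.001], [0, 0, 0.001]], "grip": [0, 0, 0, 0, 0]}}

```text
time: 19.45
ee_pos: [0.5864, 0.1274, 0.2099]
tcp_rot: [-180.0, -2.9, 104.1]
wrist_force: [0.4, -0.5, -2.6]
opening: 0.0179
grasp_force: 117.8
```

>>> {"op": "move_arm", "data": {"offset": [[-3, -1.3, -0.2], [-3, -1.4, -0.2], [-3, -1.4, -0.2], [-3, -1.4, -0.2], [-3, -1.4, -0.2]], "twist": [[0, 0, 0.001], [0, 0, 0], [0, 0, 0], [0, 0, 0], [0, 0, 0]], "grip": [0, 0, 0, 0, 0]}}

```text
time: 19.95
ee_pos: [0.5552, -0.036, 0.2127]
tcp_rot: [180.0, -2.8, 103.9]
wrist_force: [1.0, 0.3, -1.8]
opening: 0.0181
grasp_force: 117.8
```

>>> {"op": "move_arm", "data": {"offset": [[-3, -1.4, -0.2], [-3, -1.4, -0.2], [-3, -1.3, -0.2], [-3, -1.3, -0.2], [-3, -1.3, -0.2]], "twist": [[0, 0, 0], [0, 0, 0], [0, 0, 0], [0, 0, 0], [0, 0, 0]], "grip": [0, 0, 0, 0, 0]}}

```text
time: 20.45
ee_pos: [0.5262, -0.1979, 0.2153]
tcp_rot: [180.0, -2.8, 103.9]
wrist_force: [0.3, 0.4, -2.2]
opening: 0.0183
grasp_force: 117.8
```

>>> {"op": "move_arm", "data": {"offset": [[-2.8, -1.2, -0.2], [-2.3, -1, -0.2], [-1.8, -0.8, 0], [-1.2, -0.5, 0], [-0.6, -0.3, 0]], "twist": [[0, 0, 0], [0, 0, 0], [0, 0, 0], [0, 0, 0], [0, 0, 0]], "grip": [0, 0, 0, 0, 0]}}

```text
time: 20.95
ee_pos: [0.5108, -0.2907, 0.2145]
tcp_rot: [-180.0, -2.9, 103.9]
wrist_force: [-0.1, 0.6, -2.6]
opening: 0.018
grasp_force: 117.8
```

```bash
sed -i 's/^plan.*/plan([.5131,-.2991,.15],rpy=[180,-2.9,104.0],step=.02)/' lk2.py; python3 lk2.py
```

```text
20.95 [ 0.5108 -0.2907  0.2145] [-179.98   -2.87  103.89] [-0.12  0.57 -2.64] [-0.224  0.012  0.061]
scene cork x in spindle 926 [0.0242 0.1167]
 tip pts 44 [ 0.1402  0.005  -0.0046]
top cork x in spindle 697 [0.0252 0.1168]
 tip pts 33 [ 0.1402 -0.0025 -0.002 ]
offset [[-0.31, -0.01, 1.6], [-0.32, -0.01, 1.6], [-0.31, -0.01, 1.6], [-0.32, -0.01, 1.59]] twist [[-0.0001, 0.0001, -0.0004]] n 4
```

>>> {"op": "move_arm", "data": {"offset": [[-0.2, 0, 0.6], [-0.3, 0, 1.5], [-0.3, 0, 2], [-0.3, 0, 1.5], [-0.16, 0, 0.8]], "twist": [[0, 0, 0], [0, 0, -0.001], [0, -0.01, -0.001], [0, -0.01, 0], [0, -0.01, 0]], "grip": [0, 0, 0, 0, 0]}}

```text
time: 21.55
ee_pos: [0.5136, -0.2979, 0.1472]
tcp_rot: [-179.9, -1.2, 104.1]
wrist_force: [-0.9, -0.3, -2.4]
opening: 0.0186
grasp_force: 117.9
```

>>> {"op": "move_arm", "data": {"offset": [[0, 0, 0], [0, 0, 0], [0, 0, 0], [0, 0, 0]], "twist": [[0, 0, 0], [0, 0, 0], [0, 0, 0], [0, 0, 0]], "grip": [0, 0, 0, 0]}}

```text
time: 21.95
ee_pos: [0.5144, -0.2989, 0.1508]
tcp_rot: [180.0, -1.1, 104.1]
wrist_force: [-0.4, 0.6, -2.2]
opening: 0.0183
grasp_force: 117.9
```

```bash
sed -i 's/^plan.*/plan([.5131,-.2991,.12],rpy=[180,0,104.0],step=.02)/' lk2.py; python3 lk2.py
```

```text
21.95 [ 0.5144 -0.2989  0.1508] [179.96  -1.1  104.1 ] [-0.44  0.59 -2.16] [-0.123 -0.068  0.005]
scene cork x in spindle 835 [0.024  0.1169]
 tip pts 40 [ 0.14    0.0046 -0.0048]
top cork x in spindle 624 [0.025  0.1171]
 tip pts 30 [ 0.14   -0.0029 -0.0007]
offset [[-0.03, -0.06, 1.53], [-0.01, -0.06, 1.52]] twist [[0.0002, -0.0098, 0.0008]] n 2
```

>>> {"op": "move_arm", "data": {"offset": [[-0.03, -0.04, 0.8], [-0.02, -0.04, 1.2], [0, -0.04, 0.8], [0, 0, 0.3], [0, 0, 0]], "twist": [[0, -0.005, 0.001], [0, -0.005, 0.001], [0, -0.005, 0], [0, -0.004, 0], [0, 0, 0]], "grip": [0, 0, 0, 0, 0]}}

```text
time: 22.55
ee_pos: [0.5125, -0.2988, 0.1181]
tcp_rot: [-179.9, -0.1, 104.0]
wrist_force: [0.4, -1.2, -2.7]
opening: 0.0183
grasp_force: 117.9
```

>>> {"op": "move_arm", "data": {"offset": [[0, 0, 0], [0, 0, 0], [0, 0, 0]], "twist": [[0, 0, 0], [0, 0, 0], [0, 0, 0]], "grip": [0, 0, 0]}}

```text
time: 22.85
ee_pos: [0.5131, -0.2993, 0.1195]
tcp_rot: [180.0, -0.0, 104.0]
wrist_force: [0.4, -0.6, -2.1]
opening: 0.0179
grasp_force: 117.9
```

```bash
sed -i 's/^plan.*/plan([.5131,-.2991,.088],rpy=[180,0,104.0],step=.02)/' lk2.py; python3 lk2.py
```

```text
22.85 [ 0.5131 -0.2993  0.1195] [ 1.7999e+02 -3.0000e-02  1.0398e+02] [ 0.41 -0.58 -2.1 ] [-0.111 -0.013 -0.008]
scene cork x in spindle 801 [0.024  0.1167]
 tip pts 37 [ 0.1393  0.0049 -0.0051]
top cork x in spindle 597 [0.0264 0.1171]
 tip pts 27 [ 0.14   -0.0024 -0.0011]
offset [[0.0, 0.0, 1.57], [0.01, 0.01, 1.56]] twist [[0.0001, -0.0004, -0.0002]] n 2
```

Aligned with the grasp pose; lowering into the notches.

>>> {"op": "move_arm", "data": {"offset": [[0, 0, 0.5], [0, 0, 0.8], [0, 0, 0.8], [0, 0, 0.5], [0, 0, 0.3]], "twist": [[0, 0, 0], [0, 0, 0], [0, 0, 0], [0, 0, 0], [0, 0, 0]], "grip": [0, 0, 0, 0, 0]}}

```text
time: 23.45
ee_pos: [0.5126, -0.2989, 0.089]
tcp_rot: [-179.9, -0.1, 104.0]
wrist_force: [0.5, -0.4, -4.2]
opening: 0.018
grasp_force: 117.9
```

>>> {"op": "move_arm", "data": {"offset": [[0, 0, 0.15], [0, 0, 0.1], [0, 0, 0], [0, 0, 0]], "twist": [[0, 0, 0], [0, 0, 0], [0, 0, 0], [0, 0, 0]], "grip": [0, 0, 0, 0]}}

```text
time: 23.85
ee_pos: [0.513, -0.2991, 0.088]
tcp_rot: [180.0, -0.0, 104.0]
wrist_force: [-1.6, 1.2, 2.2]
opening: 0.0182
grasp_force: 118.8
```

```bash
python3 lk2.py
```

```text
23.85 [ 0.513  -0.2991  0.088 ] [ 1.7999e+02 -4.0000e-02  1.0398e+02] [-1.56  1.21  2.23] [0.228 0.367 0.079]
scene cork x in spindle 769 [0.0243 0.1166]
 tip pts 37 [ 0.1391  0.0035 -0.0059]
top cork x in spindle 567 [0.0267 0.1173]
 tip pts 42 [ 0.143  -0.002  -0.0021]
offset [[0.0, 0.01, 0.0]] twist [[0.0002, -0.0006, -0.0003]] n 1
```

>>> {"op": "move_arm", "data": {"offset": [[0, 0, 0], [0, 0, 0], [0, 0, 0]], "twist": [[0, 0, 0], [0, 0, 0], [0, 0, 0]], "grip": [0, 0, 0], "force": 25}}

```text
time: 24.25
ee_pos: [0.513, -0.2991, 0.088]
tcp_rot: [180.0, -0.0, 104.0]
wrist_force: [-2.0, 1.6, 6.0]
opening: 0.0181
grasp_force: 119.0
```

>>> {"op": "move_arm", "data": {"offset": [[0, 0, 0], [0, 0, 0], [0, 0, 0], [0, 0, 0], [0, 0, 0]], "twist": [[0, 0, 0], [0, 0, 0], [0, 0, 0], [0, 0, 0], [0, 0, 0]], "grip": [0.25, 0.3, 0.4, 0.5, 0.6]}}

```text
time: 24.75
ee_pos: [0.5129, -0.2991, 0.0874]
tcp_rot: [-180.0, -0.1, 104.0]
wrist_force: [0.2, -0.3, -0.6]
opening: 0.0513
grasp_force: 0.0
```

```bash
python3 lk2.py; python3 - <<'E'
from h import *
p=viewer.camera('scene');c=p['color'][120:240,110:260]; cv2.imwrite('pics/rel.png',cv2.resize(c,None,fx=5,fy=5,interpolation=cv2.INTER_CUBIC)[:,:,::-1])
E
```

```text
24.75 [ 0.5129 -0.2991  0.0874] [-1.7998e+02 -6.0000e-02  1.0398e+02] [ 0.16 -0.28 -0.65] [ 0.02  -0.066 -0.01 ]
scene cork x in spindle 774 [0.0242 0.1173]
 tip pts 36 [ 0.14    0.0028 -0.0059]
top cork x in spindle 566 [0.0263 0.1171]
 tip pts 40 [ 0.1436 -0.0016 -0.0034]
offset [[-0.01, 0.02, -0.05]] twist [[-0.0003, -0.0011, -0.0004]] n 1
```

View pics/rel.png

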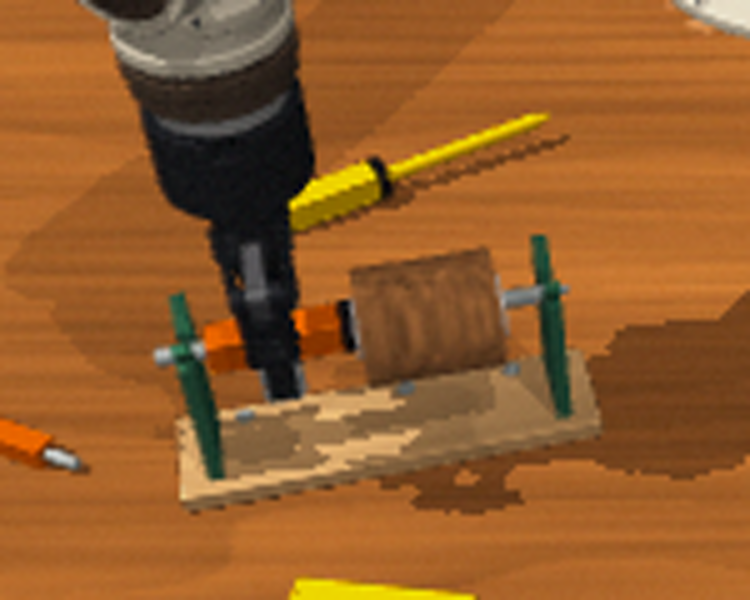

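The spindle lies in both notches, at about (182,350) and (548,293), with the roller up against the black collar at about (350,325). The gripper is open and clear of the handle. Retracting.

>>> {"op": "move_arm", "data": {"offset": [[0, 0, -0.5], [0, 0, -1.5], [0, 0, -2.5], [0, 0, -3], [0, 0, -3]], "twist": [[0, 0, 0], [0, 0, 0], [0, 0, 0], [0, 0, 0], [0, 0, 0]], "grip": [0.6, 0.6, 0.6, 0.6, 0.6]}}

```text
time: 25.4
ee_pos: [0.5129, -0.2991, 0.195]
tcp_rot: [180.0, -0.0, 104.0]
wrist_force: [0.5, -0.2, 0.0]
opening: 0.0513
grasp_force: 0.0
```

>>> {"op": "move_arm", "data": {"offset": [[0, 0, -2], [0, 0, -1], [0, 0, 0], [0, 0, 0], [0, 0, 0]], "twist": [[0, 0, 0], [0, 0, 0], [0, 0, 0], [0, 0, 0], [0, 0, 0]], "grip": [0.6, 0.6, 0.6, 0.6, 0.6]}}

```text
time: 25.9
ee_pos: [0.5126, -0.299, 0.2212]
tcp_rot: [-179.9, -0.1, 104.0]
wrist_force: [-0.6, -0.1, -0.5]
opening: 0.0515
grasp_force: 0.0
```

```bash
python3 -c "
from h import *
o=bot.get_obs(); print(o['time'],o['ee_pos'],o['wrist_force']); print(bot.job_done())"
```

```text
25.9 [ 0.51260236 -0.29900747  0.22120397] [-0.64025421 -0.09119554 -0.54247014]
the job is handed in; nothing more can be done
None
```

The job is handed in at 25.9 s of the 70 s: the roller was pressed at about 10 N for about a second, then lifted out, and the spindle is back in both rack notches with the roller against the collar; no verdict was returned.

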